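# Swing out a roller rest's folding leg and lay the roller in

### The job

On the steel bench, swing the folding leg of the small roller rest out by pushing it until it comes up against its stop, and press it home there, firmly but without forcing it. Then pick the roller off its wooden chocks and lay it gently across the rest, one thin end in the notch of the fixed post and the other in the notch of the leg. Let go, and leave the other things on the bench where they are.

Things in the scene. Friction and masses are not known exactly. Their poses are not given: they have to be found in the camera images.
- rest: Grey steel roller rest bolted to the bench. Base plate 100 x 100 x 12 mm, origin at its centre on the bench, under the fixed post, which is also the leg's upright hinge pin. A foot strip 8 mm high, 30 wide runs along +x to 195 mm under the folded leg. Folded, the leg points roughly along +x of this frame; opened, roughly along -y. The rest carries the leg and the stop lug.
- post_notch (a point): Bottom of the V notch (right-angled, open to the top, mouth 36 mm wide, 18 mm deep) in the fixed post, on the hinge axis, 100 mm above the bench. The notched flat is 46 mm wide along the rest's x, 10 mm thick, and spans 72 to 118 mm above the bench.
- leg: Folding leg. Origin on the hinge axis at bench level, x along the leg, z up. A bar 18 mm wide, 36 to 56 mm above the bench, runs out to an upright flat at x = 160 mm: 46 mm wide (y), 10 mm thick (x), 12 to 118 mm above the bench. Swings clockwise seen from above. Starts 0 to 0.45 rad from folded; stiff hinge: about 3 N at the upright keep it moving, and it stays where it is left.
- leg_push (a point): Middle of the +y edge of the leg's upright (160 mm from the hinge axis, 23 mm to the side, 85 mm above the bench): push here, square to the leg, towards the leg's -y; shut fingers have room beside it. At the stop the force rises steeply: press there with some 10 to 13 N in all (drag included) for a moment. More than 25 N bends the leg.
- leg_notch (a point): Bottom of the V notch in the leg's upright (same shape as the post's, running along the leg), 160 mm from the hinge axis, 100 mm above the bench.
- leg_side (a point): Point on the -y side of the leg's bar that meets the stop screw, 85 mm from the hinge axis, 46 mm above the bench. From fully folded to stop the leg turns 1.57 rad; both ends shift together with the screw's setting, up to 0.1 rad either way of the rest's +x and -y.
- stop_lug (a point): Face of the stop lug, a fixed upright steel tab 8 mm thick on the base plate's -y side, 85 mm out and 46 mm above the bench. A 9 mm brass stop screw sticks out of it towards the leg. How far is set differently every time, 2 to 18 mm, and is not measured: the leg is home when its bar bears on the screw's end, which must be felt.
- roller: Aluminium roller, body 40 mm diameter and 120 mm long, with a steel journal 16 mm thick and 40 mm long at each end (200 mm overall), about 0.5 kg. Origin at its centre, x along its axis, both ends alike. It starts level, axis 45 mm above the bench. In both notches (160 mm apart) its axis is 111 mm above the bench, the body hanging between them with 15 mm play at each end.
- chocks: Fixed wooden board 140 x 100 x 12 mm with two V-chocks (12 mm thick, 46 wide, up to 35 mm above the bench) 45 mm either side of its centre. The roller lies in them, its middle free to be grasped from above across its axis. Origin at the board's centre on the bench, x along the roller.
- clamp: Bystander: steel screw clamp lying flat, about 120 x 70 x 12 mm.
- bail: Bystander: steel block 45 x 80 x 30 mm with a bail handle, 77 mm high.
- wrench: Bystander: steel wrench lying flat.
- jar: Bystander: glass jar, 60 mm diameter, 80 mm high.
- collar: Bystander: steel ring, 60 mm outside, 40 mm inside, 22 mm high.
- offcut: Bystander: offcut of steel angle, 110 x 40 x 40 mm.
- tin: Bystander: closed metal tin, 74 mm diameter, 90 mm high.
Mind the look-alikes: they are no part of the job. What is shaped like the roller but pink is not meant.

How it is judged:
On the way, in this order (a step that is already met when the one before it is completed fails the run):
1. the leg is pressed against its stop: beside the lug, no longer turning and pushed with more than 8 N (distance between leg_side and stop_lug below 0.021 m and angular speed of leg below 0.05 rad/s and contact force between leg and anything else above 8 N), for 0.15 s.
2. the roller is lifted off its chocks, its centre over 80 mm above the bench (height (world z) of roller above 0.08 m), for 0.1 s.
At the end, for the whole second after the job is handed in: The leg stands open by its stop (leg_side within 21 mm of stop_lug) and the roller lies still and level in both notches: axis 108 to 115 mm above the bench, along the leg within 0.05 rad and over its middle line within 6 mm, centre 63 to 97 mm from the hinge axis (distance between leg_side and stop_lug below 0.021 m and height (world z) of roller between 0.108 and 0.115 m and angle between roller's own x axis and vertical between 1.53 and 1.612 rad and angle between the x axis of roller and the x axis of leg, either way round below 0.05 rad and x of roller in the frame of leg between 0.063 and 0.097 m and y of roller in the frame of leg between -0.006 and 0.006 m and linear speed of roller below 0.02 m/s); the robot touches nothing.
It fails at once if the leg is pushed with more than 25 N (contact force between any of the arm, the fingers and leg above 25 N).
It fails at once if the roller is dropped or forced onto the rest (over 35 N) (contact force between roller and rest above 35 N or contact force between roller and leg above 35 N).
It fails at once if another thing on the bench is moved by more than 25 mm (distance of any of clamp, bail, wrench, jar, collar, offcut, tin from where it was at the start of the episode above 0.025 m).
It also fails if it takes over 72 s, if anything falls off the work surface, if the arm or the gripper's body presses on something with over 40 N, if the wrist force passes 120 N, or if a joint passes its speed limit or range.

### The arm

A 6-joint arm with a two-finger parallel gripper is mounted at the origin on the work surface. World frame = base frame: x ahead of the robot, y to its left, z up, the work surface at z = 0. Lengths are in m, angles in rad, forces in N, time in s.
With the tool pointing down it reaches from about 0.3 to 0.85 m from the base axis. Payload 5.4 kg.
Tool frame: the origin (TCP) lies at the very end of the fingers, on their centre line; the grasp point (between the pads) lies 19 mm behind it (grip_depth is the z of the grasp point in the tool frame, in m); z points along the fingers, y is the direction in which the jaws open and shut (so a half turn about z gives the same grasp; the last joint's range is limited). The gripper opens to 85 mm and grips with 20 to 120 N. Pads are 22 mm wide; open, the fingers measure 114 mm over their backs; the gripper's body (76 mm by 85 mm) begins 54 mm behind the grasp point. The pads swing forward as they close: fully open they stand 13 mm farther back than shut.
Start: joints at [-1.408, 0.158, 1.597, -0, 1.386, -0.21], TCP at [0.209, -0.535, 0.231] pointing down, gripper open.
Joint ranges: [-2.91, 2.91], [-0.94, 2.29], [0.18, 2.7], [-1.29, 4.43], [0.17, 2.64], [-3, 3]. Speed limits (rad/s): [2.57, 2.57, 3.14, 3.14, 3.14, 3.14].

### API

Orientations are given as [roll, pitch, yaw] about the fixed x, y, z axes, in that order (R = Rz(yaw) Ry(pitch) Rx(roll)).
In Python, from rig import * gives the robot as it stands.
- The arm moves only by the shell command python3 -m creep 'ROWS' [FORCE]. ROWS is a JSON object of lists of equal length, an entry for each row: "hand": the opening in per cent of the stroke, from 0 (shut) to 100 (fully open); "delta_pos": the shift along the world's x, y, z in mm, a list of three; "twist": the turn about the world's z in degrees. In form: {"hand": [hand, ...], "delta_pos": [[dx, dy, dz], ...], "twist": [twist, ...]}. A call has 1 to 12 rows; each row is the pose to reach, as a shift and turn from the pose measured when the call began; what a row does not reach only later rows make up. A row lasts 1/12 s, in which the tool goes at most 41.7 mm and 7.16 degrees, less where a joint would pass 70% of its speed; a pose out of reach is approached as far as the arm can. A call with a gripper value outside its range is refused whole. The fingers move at their own pace and stop on an object; FORCE is the grip in N (left out, the last holds). Time passes only in rows, so rows that repeat a pose let the fingers close. It gives the time, the measured TCP pose, the force and the opening at its end, in the units of the state.
- get_obs(): the state, without advancing time (a new reading comes with each control period).
- capture(name): name is "scene" or "top" or "wrist"; returns a dict with "img" (480x640x3 uint8, red, green, blue), "z_map" (480x640 float32, m along the optical axis (not along the pixel's ray), 0 where there is no reading), "fx", "fy", "cx", "cy" (pixels), "D" ([k1, k2, p1, p2, k3] as OpenCV has them; the pictures are not rectified), "world_to_cam" (4x4, takes a point from world to camera coordinates); the wrist camera has in their place "hand_eye" (4x4, takes a point from camera to tool coordinates, whose origin is the TCP and whose axes are the flange's). Camera axes: x right, y down, z forward; pixel columns grow to the right and rows downward; lengths in m; the calibration is good to about 2 mm. A picture is of the moment at which its call begins: read the wrist's pose just before it.
- close_job(): hands the job in, once; it reports no verdict.
The state is a dict: "clock": time; "q": joint angles; "qvel": joint speeds; "joint_efforts": joint torques, N m; "ee_pos": TCP position; "eef_rot": TCP orientation; "contact_force": force on the tool from outside, world axes, zero at the start; "wrist_torque": the same for the moment, N m; "width": opening from 0.0 (shut) to 1.0 (fully open).
Only numpy, scipy, OpenCV 4.12 (cv2) and the standard library are available. Lean on these libraries where they do the work, as an engineer would, in place of code of your own. Each camera call takes 0.05 s, during which the arm holds its last target.

## Working session

There is one attempt and no reset: what is moved stays moved. The work goes in short steps, Python scripts to look and compute and a shell command to move; the robot and the scene stay as the last step left them, time stands still between calls to the robot, and variables do not carry over. Pictures are saved under pics/ and viewed, and the job is handed in when it is done.

```bash
ls; mkdir -p pics; cat > h.py <<'E'
from rig import *
import numpy as np, cv2
def snap(n):
    c=capture(n); np.savez(f'{n}.npz',**{k:np.array(v) for k,v in c.items()})
    return c
def load(n): return dict(np.load(f'{n}.npz'))
def K(c): return np.array([[c['fx'],0,c['cx']],[0,c['fy'],c['cy']],[0,0,1.]],float)
def cam2w(c,T=None):
    return np.linalg.inv(c['world_to_cam']) if T is None else T
def rays(c,px,T=None):
    T=cam2w(c,T); p=cv2.undistortPoints(np.array(px,float).reshape(-1,1,2),K(c),np.array(c['D'],float)).reshape(-1,2)
    d=np.c_[p,np.ones(len(p))]@T[:3,:3].T
    return T[:3,3],d
def onplane(c,px,z,T=None):
    o,d=rays(c,px,T); return o+d*((z-o[2])/d[:,2])[:,None]
def depthpts(c,px,T=None):
    o,d=rays(c,px,T); px=np.array(px,int); return o+d*c['z_map'][px[:,1],px[:,0]][:,None]
def proj(c,P):
    W=c['world_to_cam']; r,_=cv2.Rodrigues(W[:3,:3]); return cv2.projectPoints(np.array(P,float).reshape(-1,1,3),r,W[:3,3],K(c),np.array(c['D'],float))[0].reshape(-1,2)
def save(n,img): cv2.imwrite(f'pics/{n}.png',cv2.cvtColor(np.ascontiguousarray(img),cv2.COLOR_RGB2BGR))
E
python3 - <<'E'
from h import *
for n in('scene','top'): save(n+'0',snap(n)['img'])
print(get_obs())
E
```

```text
pics
{'clock': 0.1, 'q': array([-1.40808287e+00,  1.59018943e-01,  1.59811290e+00, -3.91594597e-05,
        1.38619803e+00, -2.10108356e-01]), 'qvel': array([ 0.00082401, -0.00240353, -0.0036375 , -0.00203995, -0.00049289,
        0.00019231]), 'joint_efforts': array([-8.72070927e-05, -3.96992934e+01, -3.32337821e+01, -2.71692461e-04,
        4.20647382e-03,  1.18188731e-05]), 'ee_pos': array([ 0.20931488, -0.5349616 ,  0.23039356]), 'eef_rot': array([-3.13988561e+00, -3.24690112e-04,  3.72828761e-01]), 'contact_force': array([ 0.47150816, -0.68162019, -0.44265567]), 'wrist_torque': array([-0.03628022, -0.05467375, -0.06192255]), 'width': 1.0012378551099657}
```

View pics/scene0.png

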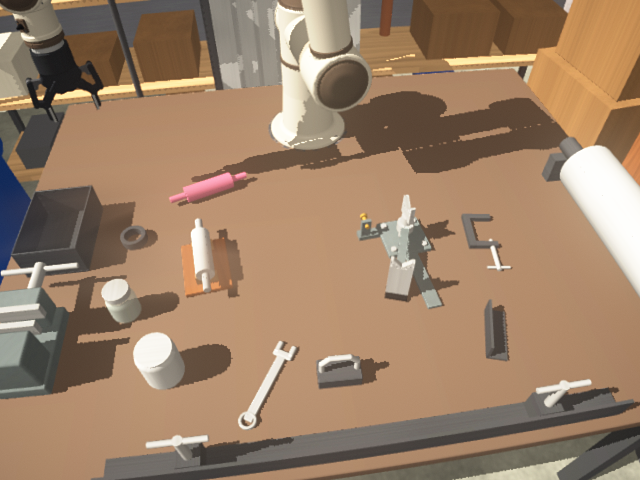

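View pics/top0.png

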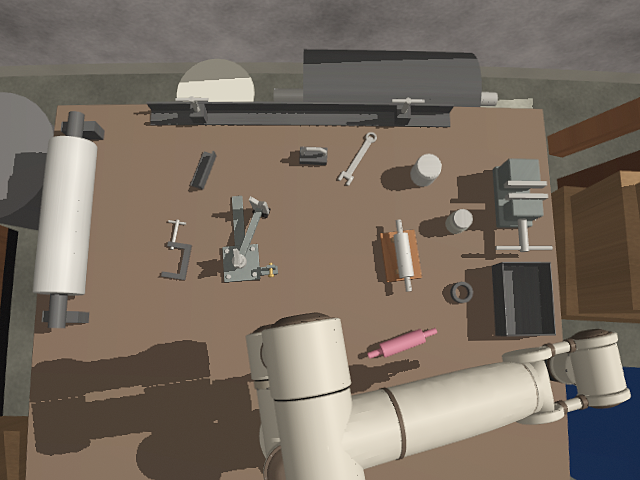

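The scene shows the grey rest at about (410,240), with its leg partly swung. In the top view its post is at (240,260), the leg upright at (260,207), and the lug with its brass screw at (267,270).
The two roller look-alikes are the pink one, at (208,187) in scene and (402,343) in top, and the white/aluminium one on the orange chocks, at (203,253) and (404,255). There is also the big white background roll at (65,215) in top. I choose the aluminium one on the chocks, and I'll check it in a crop.

```bash
python3 - <<'E'
from h import *
t=load('top'); s=load('scene')
a=cv2.resize(t['img'][180:300,200:300],None,fx=4,fy=4,interpolation=cv2.INTER_CUBIC)
b=cv2.resize(t['img'][205:305,365:435],None,fx=4,fy=4,interpolation=cv2.INTER_CUBIC)
im=np.zeros((480,690,3),np.uint8); im[:480,:400]=a; im[:400,405:685]=b; save('crop1',im)
a=cv2.resize(s['img'][185:315,345:450],None,fx=4,fy=4,interpolation=cv2.INTER_CUBIC)
b=cv2.resize(s['img'][210:300,170:240],None,fx=4,fy=4,interpolation=cv2.INTER_CUBIC)
im=np.zeros((520,705,3),np.uint8); im[:520,:420]=a; im[:360,425:705]=b; save('crop2',im)
E
```

```text
(no output)
```

View pics/crop1.png

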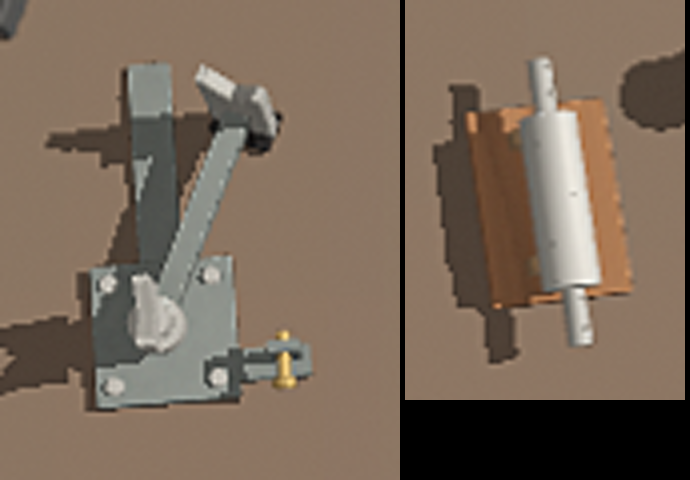

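View pics/crop2.png

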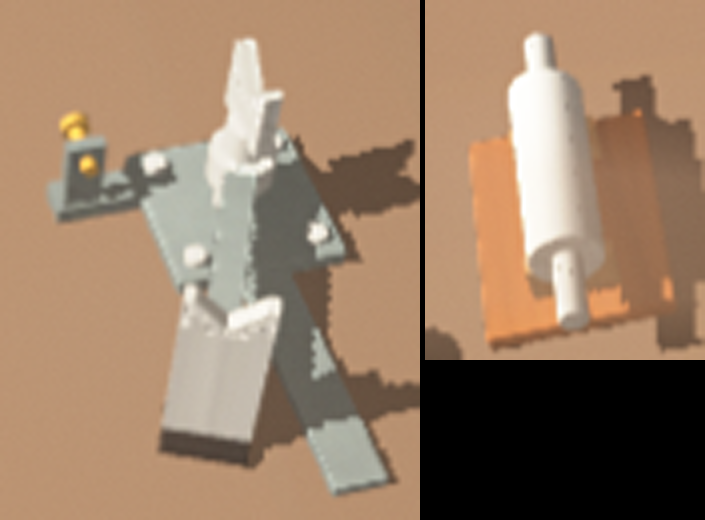

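```bash
python3 - <<'E'
from h import *
t=load('top'); s=load('scene')
off=np.array([200,180.])
c=np.array([(90,268),(233,256),(240,401),(97,411)])/4+off-0.375
P=onplane(t,c,0.012); print('plate',P.round(4).tolist(), P.mean(0).round(4))
e=[np.linalg.norm(P[i]-P[(i+1)%4]) for i in range(4)];print(e)
d1=(P[0]-P[3])+(P[1]-P[2]); d2=(P[0]-P[1])+(P[3]-P[2])
print('yaw', np.arctan2(d1[1],d1[0]), np.arctan2(-d2[0],d2[1]))
# scene plate corners
off2=np.array([345,185.])
def cloud(cam,u0,u1,v0,v1):
    U,V=np.meshgrid(np.arange(u0,u1),np.arange(v0,v1)); px=np.c_[U.ravel(),V.ravel()]
    z=cam['z_map'][px[:,1],px[:,0]]; px=px[z>0]; return px,depthpts(cam,px)
C=[]
for cam,r in((t,(205,290,185,290)),(s,(345,450,185,315))):
    px,X=cloud(cam,*r)
    for lo,hi,nm in((.1,.13,'high'),(.046,.064,'bar'),(.085,.13,'up')):
        m=(X[:,2]>lo)&(X[:,2]<hi); Y=X[m]; print(nm,len(Y))
        if nm=='high':
            for k in (0,1):
                far=Y[:,0]>P.mean(0)[0]+.07
                Z=Y[far==bool(k)]; print(k,len(Z),Z.mean(0).round(4),Z.min(0).round(4),Z.max(0).round(4))
        if nm=='bar':
            Z=Y; mm=Z[:,:2].mean(0); w,v=np.linalg.eigh(np.cov((Z[:,:2]-mm).T)); print('barPCA',mm,v[:,1],np.sqrt(w),np.arctan(v[1,1]/v[0,1]))
E
```

```text
plate [[0.5096, 0.2186, 0.012], [0.5184, 0.1181, 0.012], [0.4162, 0.1112, 0.012], [0.409, 0.2105, 0.012]] [0.4633 0.1646 0.012 ]
[np.float64(0.10089716764497914), np.float64(0.10242965315027826), np.float64(0.09957410538778658), np.float64(0.1009550377325922)]
yaw 0.07378300829574996 0.08014648766877601
high 163
0 80 [0.4646 0.1648 0.1107] [0.4422 0.1588 0.1002] [0.4883 0.1714 0.1225]
1 83 [0.6152 0.1113 0.1115] [0.6036 0.0881 0.1003] [0.6287 0.1341 0.1237]
bar 503
barPCA [0.52453102 0.12951516] [-0.99972093 -0.02362345] [0.02598956 0.05553771] 0.02362564844765484
up 203
high 333
0 141 [0.4661 0.1637 0.1109] [0.4403 0.1575 0.1004] [0.4896 0.1726 0.1221]
1 192 [0.618  0.1106 0.1101] [0.6024 0.0884 0.1001] [0.6282 0.133  0.1212]
bar 652
barPCA [0.5223695  0.12732361] [-0.99999206  0.0039853 ] [0.02999826 0.06108094] -0.0039853066928105816
up 527
```

The crop confirms it: a light-metal roller with a journal at each end on orange chocks, spanning (335,205)–(350,285) in the crop layout. The leg is about 0.42 rad off folded. Next I measure the roller and work out the push start.

```bash
cat >> h.py <<'E'
def cloud(cam,u0,u1,v0,v1,T=None):
    U,V=np.meshgrid(np.arange(u0,u1),np.arange(v0,v1)); px=np.c_[U.ravel(),V.ravel()]
    z=cam['z_map'][px[:,1],px[:,0]]; px=px[z>0]; return px,depthpts(cam,px,T)
E
python3 - <<'E'
from h import *
t=load('top'); s=load('scene')
for cam,r in((t,(375,425,212,300)),(s,(180,235,210,300))):
    px,X=cloud(cam,*r); m=(X[:,2]>.04); Y=X[m]; mm=Y[:,:2].mean(0)
    w,v=np.linalg.eigh(np.cov((Y[:,:2]-mm).T)); d=v[:,1]; a=(Y[:,:2]-mm)@d
    print('roller',mm,'mid',mm+d*(a.max()+a.min())/2,a.min(),a.max(),d,Y[:,2].max(), np.arctan2(d[1],d[0]))
o=get_obs()
h=np.array([.465,.1645])
for th in (-.339,-1.49):
    R=np.array([[np.cos(th),-np.sin(th)],[np.sin(th),np.cos(th)]])
    for y in (.055,.034): p=h+R@[.16,y]; print(th,y,p,(p-o['ee_pos'][:2])*1000,'yaw',np.degrees(th+np.pi/2-o['eef_rot'][2]))
E
```

```text
roller [ 0.48112968 -0.28332587] mid [ 0.48202454 -0.28322392] -0.10139045693356183 0.09958917023819387 [-0.99357251 -0.11319747] 0.07345095300342153 -3.0281520366664187
roller [ 0.49506129 -0.2823466 ] mid [ 0.48158533 -0.28393217] -0.08643513984200969 0.11357297210669783 [-0.9931492  -0.11685319] 0.06977435490517037 -3.024471882790045
-0.339 0.055 [0.63418396 0.16316276] [424.86908289 698.12435587] yaw 49.21521628184333
-0.339 0.034 [0.62720053 0.14335791] [417.8856553  678.31951456] yaw 49.21521628184333
-1.49 0.055 [0.53273393 0.00946092] [323.41905262 544.42252508] yaw -16.73222593771442
-1.49 0.034 [0.51180244 0.00776605] [302.48755983 542.72764766] yaw -16.73222593771442
```

```bash
python3 -m creep '{"hand":[0,0,0,0,0,0,0,0,0,0,0,0],"delta_pos":[[17,29,10],[37,61,20],[57,94,20],[78,128,20],[99,162,20],[120,197,20],[141,232,20],[162,266,20],[183,301,20],[204,335,20],[225,370,20],[240,394,20]],"twist":[4,8,12,16,20,24,28,32,36,40,44,49]}' 30
```

```text
clock: 1.1
ee_pos: [0.4501, -0.1378, 0.2501]
eef_rot: [-3.14, -0.001, 1.233]
contact_force: [0.7, -0.3, 0.6]
width: -0.001
```

```bash
python3 -m creep '{"hand":[0,0,0,0,0,0,0,0,0,0,0,0],"delta_pos":[[15,25,0],[35,58,0],[56,93,0],[77,127,0],[98,161,0],[119,196,0],[140,230,0],[160,263,0],[175,288,0],[184,305,0],[184,305,0],[184,305,0]],"twist":[0,0,0,0,0,0,0,0,0,0,0,0]}'; python3 - <<'E'
from h import *
save('top1',snap('top')['img'][150:300,160:340].repeat(3,0).repeat(3,1)); save('scene1',snap('scene')['img'])
E
```

```text
clock: 2.1
ee_pos: [0.6338, 0.1679, 0.2491]
eef_rot: [-3.138, -0.0, 1.235]
contact_force: [-1.5, 0.2, 0.3]
width: -0.003
```

View pics/scene1.png

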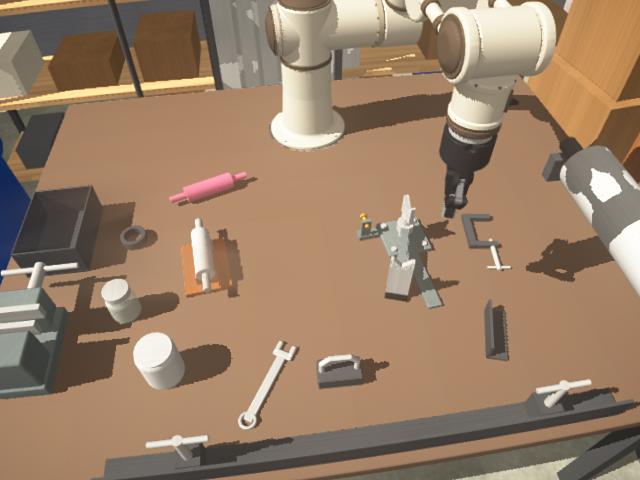

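The shut fingers hang at about (450,210), on the +y side of the leg upright and clear of the clamp at (475,230). I'll descend beside the upright.

```bash
python3 -m creep '{"hand":[0,0,0,0,0,0,0,0],"delta_pos":[[0,-3,-20],[0,-3,-55],[0,-3,-90],[0,-3,-125],[0,-3,-155],[0,-3,-173],[0,-3,-173],[0,-3,-173]],"twist":[0,0,0,0,0,0,0,0]}'; python3 - <<'E'
from h import *
t=snap('top'); s=snap('scene')
a=cv2.resize(t['img'][170:290,200:300],None,fx=4,fy=4); b=cv2.resize(s['img'][185:315,345:500],None,fx=2.5,fy=2.5)
im=np.zeros((480,800,3),np.uint8); im[:,:400]=a; im[:b.shape[0],405:405+b.shape[1]]=b[:,:395]; save('c3',im)
E
```

```text
clock: 2.87
ee_pos: [0.6328, 0.1623, 0.0762]
eef_rot: [-3.137, 0.0, 1.232]
contact_force: [0.6, 0.2, 0.4]
width: -0.002
```

View pics/c3.png

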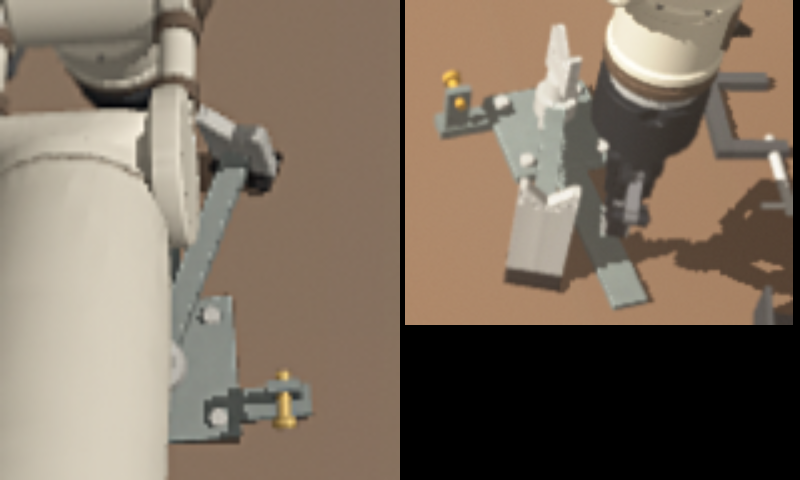

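```bash
cat > arc.py <<'E'
from h import *
import sys
def arc(ths,y=.034):
    o=get_obs(); h=np.array([.465,.1645])
    for th in ths:
        R=np.array([[np.cos(th),-np.sin(th)],[np.sin(th),np.cos(th)]])
        print(round(th,3),((h+R@[.16,y]-o['ee_pos'][:2])*1000).round(1).tolist(), 'tw',np.degrees(th+np.pi/2-o['eef_rot'][2]).round(1),'z',o['ee_pos'][2].round(4))
E
python3 -c "
from arc import *
arc([-.339,-.339],.045);arc([-.339],.034);arc(np.linspace(-.36,-.8,9))"
```

```text
-0.339 [-4.3, -9.2] tw -0.0 z 0.0792
-0.339 [-4.3, -9.2] tw -0.0 z 0.0792
-0.339 [-8.0, -19.6] tw -0.0 z 0.0792
-0.36 [-8.5, -23.0] tw -1.2 z 0.0792
-0.415 [-10.0, -31.8] tw -4.4 z 0.0792
-0.47 [-12.1, -40.6] tw -7.5 z 0.0792
-0.525 [-14.7, -49.2] tw -10.7 z 0.0792
-0.58 [-17.7, -57.7] tw -13.8 z 0.0792
-0.635 [-21.2, -66.0] tw -17.0 z 0.0792
-0.69 [-25.1, -74.0] tw -20.1 z 0.0792
-0.745 [-29.5, -81.9] tw -23.3 z 0.0792
-0.8 [-34.3, -89.5] tw -26.4 z 0.0792
```

```bash
python3 -m creep '{"hand":[0,0,0,0,0,0,0,0],"delta_pos":[[-2,-4,0],[-4,-9,0],[-6,-13,0],[-7,-16,0],[-8,-19,0],[-9,-21,0],[-9,-24,0],[-9,-26,0]],"twist":[0,0,0,0,0,0,-1,-2]}'
```

```text
clock: 3.63
ee_pos: [0.6262, 0.1371, 0.0795]
eef_rot: [3.141, -0.003, 1.195]
contact_force: [-0.1, 3.3, 1.9]
width: -0.003
```

```bash
python3 -c "
from arc import *
arc(np.linspace(-.4,-.9,12))"
```

```text
-0.4 [-0.6, -3.6] tw -1.4 z 0.0795
-0.445 [-2.1, -10.9] tw -4.0 z 0.0795
-0.491 [-4.0, -18.1] tw -6.6 z 0.0795
-0.536 [-6.3, -25.2] tw -9.2 z 0.0795
-0.582 [-8.8, -32.2] tw -11.8 z 0.0795
-0.627 [-11.7, -39.0] tw -14.4 z 0.0795
-0.673 [-14.9, -45.8] tw -17.0 z 0.0795
-0.718 [-18.3, -52.3] tw -19.6 z 0.0795
-0.764 [-22.1, -58.7] tw -22.2 z 0.0795
-0.809 [-26.2, -65.0] tw -24.9 z 0.0795
-0.855 [-30.5, -71.0] tw -27.5 z 0.0795
-0.9 [-35.1, -76.8] tw -30.1 z 0.0795
```

```bash
python3 -m creep '{"hand":[0,0,0,0,0,0,0,0,0,0,0,0],"delta_pos":[[-1,-4,0],[-2,-11,0],[-4,-18,0],[-6,-25,0],[-9,-32,0],[-12,-39,0],[-15,-46,0],[-18,-52,0],[-22,-59,0],[-26,-65,0],[-30,-71,0],[-35,-77,0]],"twist":[-1,-4,-7,-9,-12,-14,-17,-20,-22,-25,-27,-30]}'; python3 -c "
from arc import *
arc(np.linspace(-.9,-1.3,11))"
```

```text
clock: 4.63
ee_pos: [0.5908, 0.0596, 0.0794]
eef_rot: [3.141, -0.003, 0.669]
contact_force: [2.5, 1.4, -1.5]
width: 0.002
-0.9 [0.3, 0.7] tw 0.1 z 0.0794
-0.94 [-4.0, -4.2] tw -2.2 z 0.0794
-0.98 [-8.5, -9.0] tw -4.5 z 0.0794
-1.02 [-13.1, -13.6] tw -6.8 z 0.0794
-1.06 [-18.0, -18.0] tw -9.1 z 0.0794
-1.1 [-23.0, -22.2] tw -11.4 z 0.0794
-1.14 [-28.1, -26.2] tw -13.7 z 0.0794
-1.18 [-33.5, -30.0] tw -16.0 z 0.0794
-1.22 [-38.9, -33.6] tw -18.3 z 0.0794
-1.26 [-44.5, -37.0] tw -20.6 z 0.0794
-1.3 [-50.3, -40.1] tw -22.8 z 0.0794
```

```bash
python3 -m creep '{"hand":[0,0,0,0,0,0,0,0,0,0],"delta_pos":[[-4,-4,0],[-8,-9,0],[-13,-14,0],[-18,-18,0],[-23,-22,0],[-28,-26,0],[-33,-30,0],[-39,-34,0],[-42,-36,0],[-44,-37,0]],"twist":[-2,-4,-7,-9,-11,-14,-16,-18,-19,-20]}'; python3 - <<'E'
from h import *
t=snap('top'); s=snap('scene')
a=cv2.resize(t['img'][170:290,200:320],None,fx=4,fy=4); b=cv2.resize(s['img'][185:315,300:460],None,fx=2,fy=2)
im=np.zeros((480,800,3),np.uint8); im[:,:480]=a; im[:b.shape[0],480:800]=b; save('c4',im)
from arc import *
arc(np.linspace(-1.26,-1.62,10))
E
```

```text
clock: 5.47
ee_pos: [0.5466, 0.0219, 0.0795]
eef_rot: [3.141, -0.003, 0.319]
contact_force: [2.9, 1.1, -1.4]
width: 0.003
-1.26 [-0.1, 0.6] tw -0.5 z 0.0794
-1.3 [-5.9, -2.5] tw -2.8 z 0.0794
-1.34 [-11.7, -5.4] tw -5.1 z 0.0794
-1.38 [-17.7, -8.1] tw -7.4 z 0.0794
-1.42 [-23.8, -10.5] tw -9.7 z 0.0794
-1.46 [-29.9, -12.7] tw -12.0 z 0.0794
-1.5 [-36.2, -14.6] tw -14.3 z 0.0794
-1.54 [-42.5, -16.3] tw -16.6 z 0.0794
-1.58 [-48.9, -17.7] tw -18.9 z 0.0794
-1.62 [-55.3, -18.9] tw -21.2 z 0.0794
```

View pics/c4.png

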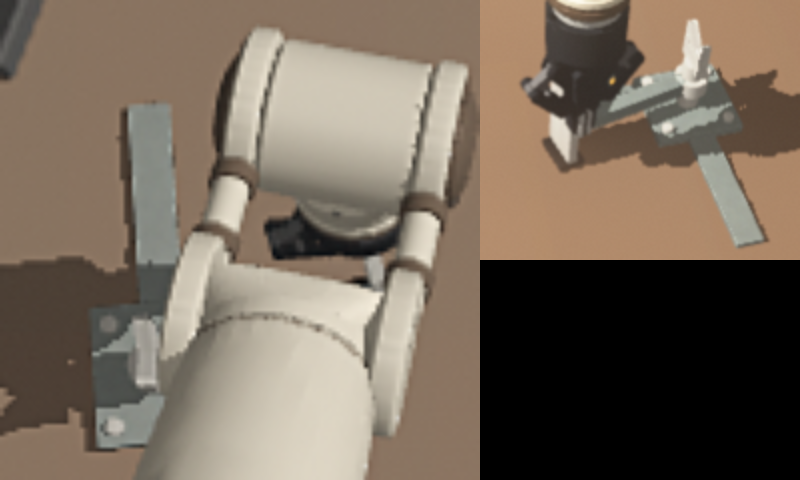

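The leg is following the fingers: its upright is at about (560,140) in the right panel. From here I go in slow, small steps.

```bash
python3 -m creep '{"hand":[0,0,0,0,0,0],"delta_pos":[[-3,-1,0],[-6,-2.5,0],[-8,-3.5,0],[-10,-4.5,0],[-12,-5.5,0],[-14,-6.5,0]],"twist":[-1,-2,-3,-4,-5,-6]}'
```

```text
clock: 6.07
ee_pos: [0.5325, 0.0152, 0.0795]
eef_rot: [3.14, -0.002, 0.214]
contact_force: [4.2, -1.3, -0.2]
width: 0.0
```

```bash
python3 -m creep '{"hand":[0,0,0],"delta_pos":[[-1.5,-0.6,0],[-3,-1.2,0],[-4.5,-1.8,0]],"twist":[0,-1,-1]}'; python3 -c "
from arc import *
arc(np.linspace(-1.34,-1.62,15))"
```

```text
clock: 6.32
ee_pos: [0.5278, 0.0133, 0.0796]
eef_rot: [3.14, -0.002, 0.195]
contact_force: [3.5, -1.3, -0.7]
width: -0.001
-1.34 [6.9, 3.2] tw 2.0 z 0.0796
-1.36 [3.9, 1.9] tw 0.9 z 0.0796
-1.38 [0.9, 0.6] tw -0.3 z 0.0796
-1.4 [-2.1, -0.7] tw -1.4 z 0.0796
-1.42 [-5.2, -1.9] tw -2.5 z 0.0796
-1.44 [-8.3, -3.0] tw -3.7 z 0.0796
-1.46 [-11.4, -4.0] tw -4.8 z 0.0796
-1.48 [-14.5, -5.0] tw -6.0 z 0.0796
-1.5 [-17.6, -6.0] tw -7.1 z 0.0796
-1.52 [-20.8, -6.9] tw -8.3 z 0.0796
-1.54 [-23.9, -7.7] tw -9.4 z 0.0796
-1.56 [-27.1, -8.4] tw -10.6 z 0.0796
-1.58 [-30.3, -9.1] tw -11.7 z 0.0796
-1.6 [-33.5, -9.7] tw -12.9 z 0.0796
-1.62 [-36.8, -10.3] tw -14.0 z 0.0796
```

```bash
python3 -m creep '{"hand":[0,0,0],"delta_pos":[[-1,-0.4,0],[-2,-0.7,0],[-3,-1,0]],"twist":[0,-1,-1]}'
```

```text
clock: 6.57
ee_pos: [0.5248, 0.0122, 0.0796]
eef_rot: [3.14, -0.003, 0.177]
contact_force: [3.6, -1.3, -1.2]
width: 0.003
```

```bash
python3 -m creep '{"hand":[0,0,0],"delta_pos":[[-1,-0.4,0],[-2,-0.7,0],[-3,-1,0]],"twist":[0,-1,-1]}'
```

```text
clock: 6.82
ee_pos: [0.5218, 0.0111, 0.0796]
eef_rot: [3.14, -0.003, 0.158]
contact_force: [3.1, 0.3, -1.4]
width: 0.001
```

```bash
python3 -m creep '{"hand":[0,0,0],"delta_pos":[[-1,-0.3,0],[-2,-0.6,0],[-3,-1,0]],"twist":[0,-1,-1]}'
```

```text
clock: 7.07
ee_pos: [0.5187, 0.0101, 0.0796]
eef_rot: [3.14, -0.003, 0.14]
contact_force: [2.3, 0.1, -1.0]
width: 0.003
```

```bash
python3 -m creep '{"hand":[0,0,0],"delta_pos":[[-1,-0.3,0],[-2,-0.6,0],[-2.5,-0.8,0]],"twist":[0,-1,-1]}'
```

```text
clock: 7.32
ee_pos: [0.516, 0.0092, 0.0796]
eef_rot: [3.14, -0.003, 0.121]
contact_force: [3.3, -0.3, -1.1]
width: -0.003
```

```bash
python3 -m creep '{"hand":[0,0,0],"delta_pos":[[-1,-0.3,0],[-2,-0.6,0],[-2.5,-0.8,0]],"twist":[0,-1,-1]}'
```

```text
clock: 7.57
ee_pos: [0.5134, 0.0084, 0.0796]
eef_rot: [3.14, -0.002, 0.102]
contact_force: [3.0, -0.5, -1.3]
width: -0.001
```

```bash
python3 -m creep '{"hand":[0,0,0],"delta_pos":[[-1,-0.3,0],[-2,-0.6,0],[-2.5,-0.8,0]],"twist":[0,-1,-1]}'
```

```text
clock: 7.82
ee_pos: [0.5107, 0.0076, 0.0797]
eef_rot: [3.14, -0.002, 0.084]
contact_force: [3.3, -0.5, -0.5]
width: -0.0
```

```bash
python3 -m creep '{"hand":[0,0,0],"delta_pos":[[-1,-0.3,0],[-2,-0.6,0],[-2.5,-0.7,0]],"twist":[0,-1,-1]}'
```

```text
clock: 8.07
ee_pos: [0.5081, 0.0069, 0.0797]
eef_rot: [3.14, -0.002, 0.065]
contact_force: [3.4, -1.2, -0.3]
width: 0.001
```

```bash
python3 -m creep '{"hand":[0,0,0],"delta_pos":[[-1,-0.3,0],[-2,-0.5,0],[-2.5,-0.7,0]],"twist":[0,-1,-1]}'
```

```text
clock: 8.32
ee_pos: [0.5074, 0.0065, 0.0799]
eef_rot: [3.14, -0.008, 0.046]
contact_force: [12.2, 1.4, -8.1]
width: -0.004
```

The stop is felt: Fx rose to 12 N with almost no travel. I'll hold about that much for a moment.

```bash
python3 -m creep '{"hand":[0,0,0,0],"delta_pos":[[-1.5,-0.3,0],[-1.5,-0.3,0],[-1.5,-0.3,0],[-1.5,-0.3,0]],"twist":[0,0,0,0]}'
```

```text
clock: 8.65
ee_pos: [0.5076, 0.0065, 0.08]
eef_rot: [3.141, -0.012, 0.046]
contact_force: [10.4, 1.9, -7.3]
width: 0.001
```

```bash
python3 -m creep '{"hand":[0,0,0,0,0,0,0,0,0,0,0,0],"delta_pos":[[6,0,0],[20,0,0],[30,0,0],[30,0,20],[30,-10,50],[20,-30,85],[10,-65,120],[0,-100,150],[0,-135,160],[0,-175,160],[0,-215,160],[0,-250,160]],"twist":[0,0,0,0,0,0,0,0,0,0,0,0]}'; python3 - <<'E'
from h import *
t=snap('top'); s=snap('scene')
a=cv2.resize(t['img'][200:300,200:300],None,fx=4,fy=4); b=cv2.resize(s['img'][185:315,300:460],None,fx=2.5,fy=2.5)
im=np.zeros((400,800,3),np.uint8); im[:,:400]=a; im[:b.shape[0],400:800]=b; save('c5',im)
E
```

```text
clock: 9.65
ee_pos: [0.5067, -0.2452, 0.2403]
eef_rot: [3.142, -0.011, 0.046]
contact_force: [0.3, 1.2, -1.4]
width: 0.001
```

View pics/c5.png

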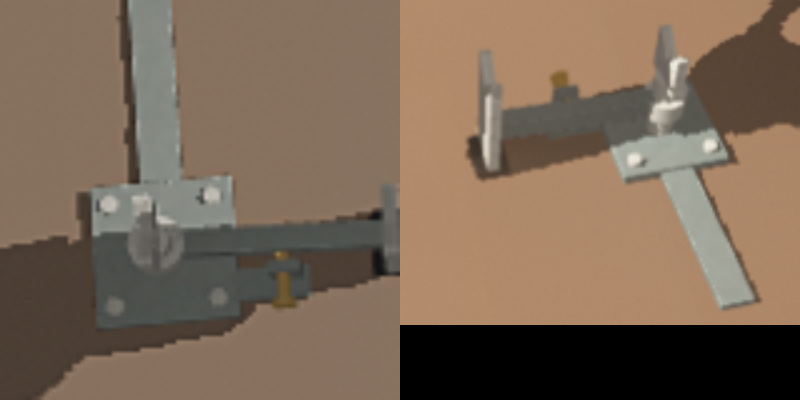

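The leg now stands open against the screw end at about (283,258) in the left panel. Next I measure both notches, and take a wrist view of the roller.

```bash
cat >> h.py <<'E'
from scipy.spatial.transform import Rotation as Ro
def wristT(c,o):
    T=np.eye(4); T[:3,:3]=Ro.from_euler('xyz',o['eef_rot']).as_matrix(); T[:3,3]=o['ee_pos']; return T@c['hand_eye']
E
python3 - <<'E'
from h import *
t=load('top'); s=load('scene')
for cam,r in((t,(205,330,190,290)),(s,(300,460,185,315))):
    px,X=cloud(cam,*r); m=(X[:,2]>.1)&(X[:,2]<.13); Y=X[m]
    A=Y[Y[:,1]>.12]; B=Y[(Y[:,1]<.05)&(Y[:,1]>-.05)]
    for Z in(A,B): print(len(Z),((Z.min(0)+Z.max(0))/2).round(4),Z.mean(0).round(4),Z.min(0).round(4),Z.max(0).round(4))
    m=(X[:,2]>.048)&(X[:,2]<.062)&(X[:,1]<.1)&(X[:,1]>.02)&(X[:,0]>.45); Y=X[m][:,:2]; mm=Y.mean(0); w,v=np.linalg.eigh(np.cov((Y-mm).T)); d=v[:,1]; print('bar',mm,d*np.sign(-d[1]),np.arctan2(-abs(d[1]),d[0]*np.sign(-d[1])),np.sqrt(w))
o=get_obs(); w=snap('wrist'); save('w1',w['img']); T=wristT(w,o); np.save('wT.npy',T); print(T.round(3),o['ee_pos'],o['eef_rot'])
E
```

```text
80 [0.465  0.1652 0.1125] [0.4645 0.1648 0.1113] [0.4416 0.1583 0.1006] [0.4884 0.1721 0.1245]
68 [0.4722 0.0052 0.11  ] [0.4731 0.005  0.1117] [ 4.499e-01 -2.000e-04  1.001e-01] [0.4946 0.0106 0.1199]
bar [0.46920031 0.06055491] [ 0.09243053 -0.99571914] -1.4782336715078557 [0.00641226 0.02341625]
146 [0.4652 0.1647 0.1111] [0.4665 0.1636 0.1106] [0.4393 0.1571 0.1001] [0.491  0.1723 0.1221]
128 [0.4736 0.0045 0.1107] [0.4746 0.0037 0.1112] [ 0.4482 -0.0018  0.1   ] [0.4991 0.0107 0.1213]
bar [0.47097063 0.06143466] [ 0.14307822 -0.98971138] -1.427225383043655 [0.00817651 0.02247509]
[[ 0.039 -0.952 -0.305  0.586]
 [-0.999 -0.037 -0.013 -0.244]
 [ 0.001  0.305 -0.952  0.383]
 [ 0.     0.     0.     1.   ]] [ 0.50618662 -0.2480568   0.23939414] [ 3.14062517 -0.00991879  0.04011174]
```

View pics/w1.png

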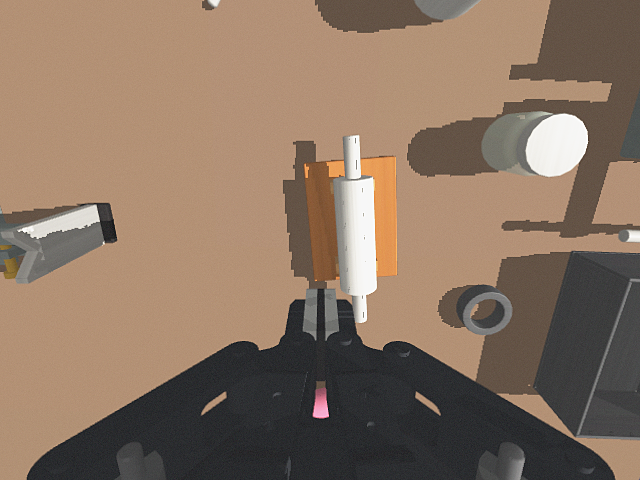

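The wrist view shows the roller on its board, with its axis from (351,137) to (362,320). The white tin and jar lie to the right, and the leg upright is at the far left.

```bash
python3 - <<'E'
from h import *
w=load('wrist'); T=np.load('wT.npy')
# body end/edge mid pixels on axis heights
px,X=cloud(w,300,400,120,300,T); m=(X[:,2]>.052); Y=X[m]; mm=Y[:,:2].mean(0)
wv,v=np.linalg.eigh(np.cov((Y[:,:2]-mm).T)); d=v[:,1];a=(Y[:,:2]-mm)@d
print(mm,mm+d*(a.max()+a.min())/2,a.min(),a.max(),np.arctan(d[1]/d[0]),Y[:,2].max())
J=onplane(w,[(351,135),(362,321)],.05,T); print(J, J.mean(0), np.arctan2(*(J[0]-J[1])[[1,0]]),np.linalg.norm(J[0]-J[1]))
E
```

```text
[ 0.49444219 -0.28102853] [ 0.4965414  -0.28069338] -0.0877000065829663 0.08344841170925858 0.15832308390503397 0.25519011424291516
[[ 0.58268061 -0.27358239  0.05      ]
 [ 0.38374141 -0.29933102  0.05      ]] [ 0.48321101 -0.2864567   0.05      ] 0.12871409382130453 0.20059859812439318
```

```bash
python3 -m creep '{"hand":[100,100,100,100,100,100,100,100,100,100],"delta_pos":[[-12,-19,0],[-24,-38.5,0],[-24,-38.5,-30],[-24,-38.5,-65],[-24,-38.5,-100],[-24,-38.5,-130],[-24,-38.5,-140],[-24,-38.5,-140],[-24,-38.5,-140],[-24,-38.5,-140]],"twist":[2,4.5,4.5,4.5,4.5,4.5,4.5,4.5,4.5,4.5]}' 40; python3 - <<'E'
from h import *
o=get_obs();print(o['ee_pos'],o['eef_rot'],o['width'])
w=snap('wrist'); T=wristT(w,o); np.save('wT.npy',T); save('w2',w['img'])
E
```

```text
clock: 10.63
ee_pos: [0.4839, -0.2844, 0.1017]
eef_rot: [3.14, -0.012, 0.121]
contact_force: [1.3, -0.0, 0.8]
width: 1.001
[ 0.48391975 -0.28439818  0.10169589] [ 3.13993009 -0.01234327  0.121137  ] 1.0010239778445367
```

View pics/w2.png

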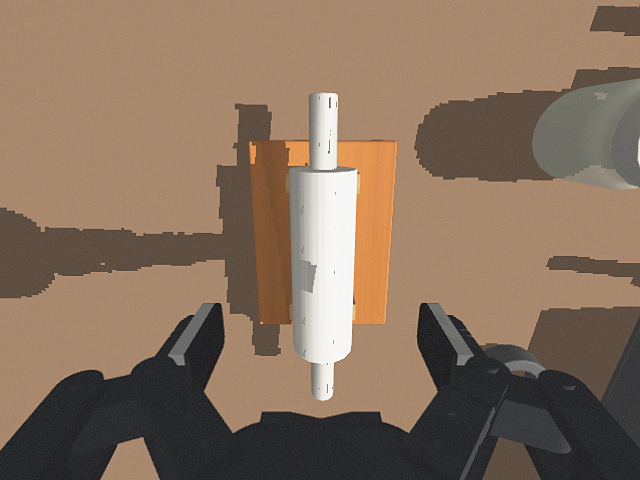

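The roller lies centred and parallel between the open jaws, with its ends at (323,95) and (322,399).

```bash
python3 - <<'E'
from h import *
w=load('wrist'); T=np.load('wT.npy')
J=onplane(w,[(323.5,94),(321.5,399)],.049,T); print(J, J.mean(0), np.arctan2(*(J[0]-J[1])[[1,0]]),np.linalg.norm(J[0]-J[1]))
E
```

```text
[[ 0.58184849 -0.27384149  0.049     ]
 [ 0.38084567 -0.29728757  0.049     ]] [ 0.48134708 -0.28556453  0.049     ] 0.11612078799349637 0.2023656367903609
```

```bash
python3 -m creep '{"hand":[100,100,100,100,100,100,0,0,0,0,0,0],"delta_pos":[[-2,-1,-20],[-2,-1,-45],[-2,-1,-65],[-2,-1,-76],[-2,-1,-79],[-2,-1,-79],[-2,-1,-79],[-2,-1,-79],[-2,-1,-79],[-2,-1,-79],[-2,-1,-79],[-2,-1,-79]],"twist":[0,0,0,0,0,0,0,0,0,0,0,0]}' 50
```

```text
clock: 11.68
ee_pos: [0.4826, -0.286, 0.0241]
eef_rot: [3.139, -0.014, 0.121]
contact_force: [-1.6, 2.2, 4.8]
width: 0.453
```

```bash
python3 -m creep '{"hand":[0,0,0,0,0,0,0,0],"delta_pos":[[0,0,0],[0,0,0],[0,0,5],[0,0,20],[0,0,50],[0,0,85],[0,0,110],[0,0,110]],"twist":[0,0,0,0,0,0,0,0]}'; python3 - <<'E'
from h import *
o=get_obs();print(o['ee_pos'],o['eef_rot'],o['width'])
w=snap('wrist'); T=wristT(w,o); np.save('wT.npy',T); save('w3',w['img']); save('s3',snap('scene')['img'][140:320,140:320].repeat(3,0).repeat(3,1))
E
```

```text
clock: 12.35
ee_pos: [0.4855, -0.2886, 0.1405]
eef_rot: [3.13, -0.021, 0.121]
contact_force: [2.0, -0.4, -2.7]
width: 0.454
[ 0.48552041 -0.2886077   0.14047422] [ 3.13014742 -0.02079826  0.12123216] 0.45396709680348585
```

View pics/w3.png

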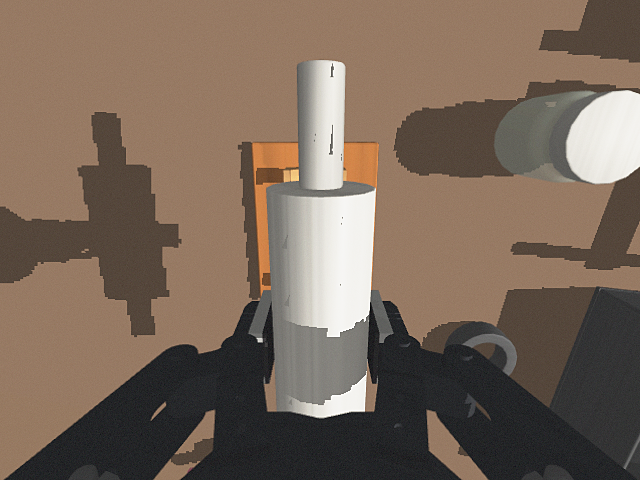

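View pics/s3.png

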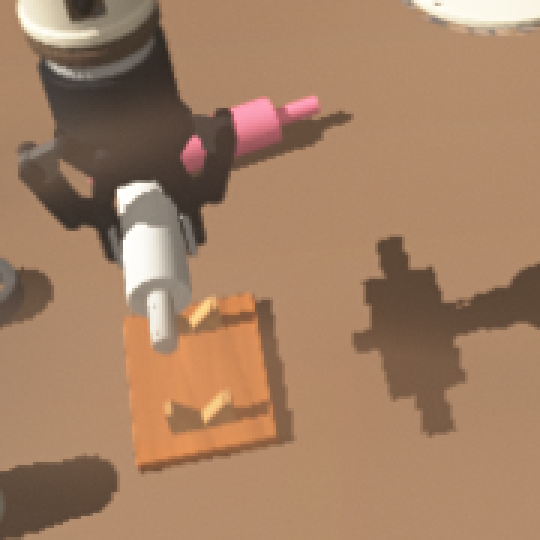

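```bash
python3 - <<'E'
from h import *
w=load('wrist'); T=np.load('wT.npy'); s=load('scene')
px,X=cloud(w,295,350,65,300,T); m=(X[:,2]>.13); Y=X[m];print(len(Y))
Rt=Ro.from_euler('xyz',get_obs()['eef_rot']).as_matrix(); ee=get_obs()['ee_pos']
L=(Y-ee)@Rt
b=(px[m][:,1]>200)&(px[m][:,1]<290)&(abs(px[m][:,0]-320)<8); j=(px[m][:,1]<170)&(abs(px[m][:,0]-321)<4)
for k in(b,j):
    q=Y[k]; A=np.polyfit(q[:,0],q[:,2],1); print(k.sum(),'slope dz/dx',A[0],'z at ee x',np.polyval(A,ee[0]),q[:,2].mean()); print(L[k].mean(0),L[k].min(0),L[k].max(0))
# far end of journal
px2=[(321.5,63)]; print('end', L[j][:,0].max(), L[:,0].max())
o,d=rays(w,[(299,120),(344,120),(270,220),(374,220)],T)
print(w['z_map'][60:70,321])
E
```

```text
11893
1331 slope dz/dx 0.012074109682386504 z at ee x 0.18139629344136063 0.18195877980342337
[ 0.04737934  0.00201821 -0.0469958 ] [ 0.03135927 -0.00034788 -0.04867741] [ 0.06207427  0.00437184 -0.045036  ]
730 slope dz/dx 0.0025129770969576433 z at ee x 0.17015213792562944 0.17036725702340855
[ 0.08645653  0.0024503  -0.0348446 ] [ 0.07024263  0.00144426 -0.03682524] [ 0.10171402  0.0034641  -0.03285801]
end 0.10171401587334823 0.10277148880708363
[0.10317346 0.10270505 0.10326305 0.1044197  0.10461269 0.10352853
 0.10346091 0.10409948 0.10453762 0.10328646]
```

```bash
python3 -m creep '{"hand":[0,0,0,0,0,0,0,0,0,0,0,0],"delta_pos":[[0,5,15],[0,20,30],[0,45,40],[0,70,40],[0,95,40],[0,120,40],[0,145,40],[0,170,40],[0,195,40],[0,220,40],[0,238,40],[0,250,40]],"twist":[2,5,9,13,17,21,25,29,33,37,40,42]}'; python3 -c "
from h import *
o=get_obs(); print((np.array([.469,.0825])-o['ee_pos'][:2])*1000, np.degrees(1.62-o['eef_rot'][2]))"
```

```text
clock: 13.45
ee_pos: [0.4805, -0.0336, 0.1712]
eef_rot: [-3.139, -0.012, 0.858]
contact_force: [-0.2, 0.3, -5.1]
width: 0.454
[-11.48375757 116.14008803] 43.67613364098279
```

```bash
python3 -m creep '{"hand":[0,0,0,0,0,0,0,0,0,0,0,0],"delta_pos":[[-1,8,5],[-2,22,10],[-4,38,10],[-5,54,10],[-6,70,10],[-8,84,10],[-9,98,10],[-10,108,10],[-11,114,10],[-11.5,116,10],[-11.5,116,10],[-11.5,116,10]],"twist":[2,6,10,15,20,25,30,35,40,43.5,43.5,43.5]}'; python3 - <<'E'
from h import *
o=get_obs();print(o['ee_pos'],o['eef_rot'],o['width'])
w=snap('wrist'); T=wristT(w,o); np.save('wT.npy',T); save('w4',w['img']); t=snap('top'); s=snap('scene')
a=cv2.resize(t['img'][180:300,200:320],None,fx=3,fy=3); b=cv2.resize(s['img'][140:310,300:470],None,fx=2.5,fy=2.5)
im=np.zeros((440,800,3),np.uint8); im[:360,:360]=a; im[:b.shape[0],370:370+b.shape[1]]=b; save('c6',im)
E
```

```text
clock: 14.45
ee_pos: [0.4685, 0.0821, 0.1803]
eef_rot: [-3.138, -0.012, 1.615]
contact_force: [0.1, 0.1, -4.1]
width: 0.457
[0.46849517 0.08206224 0.18034872] [-3.13769953 -0.01219611  1.61522054] 0.4569404277370229
```

View pics/w4.png

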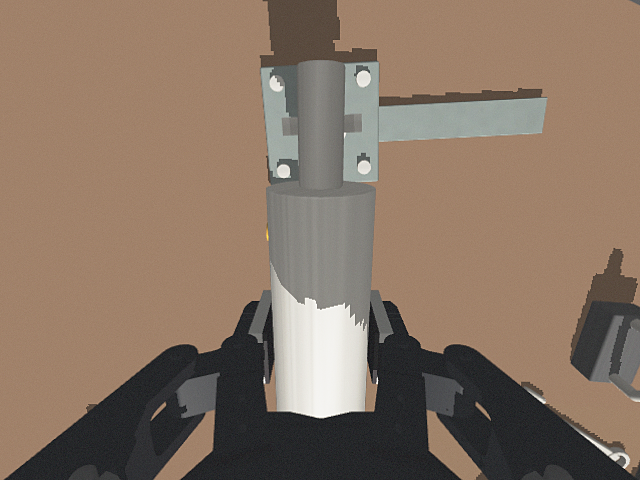

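View pics/c6.png

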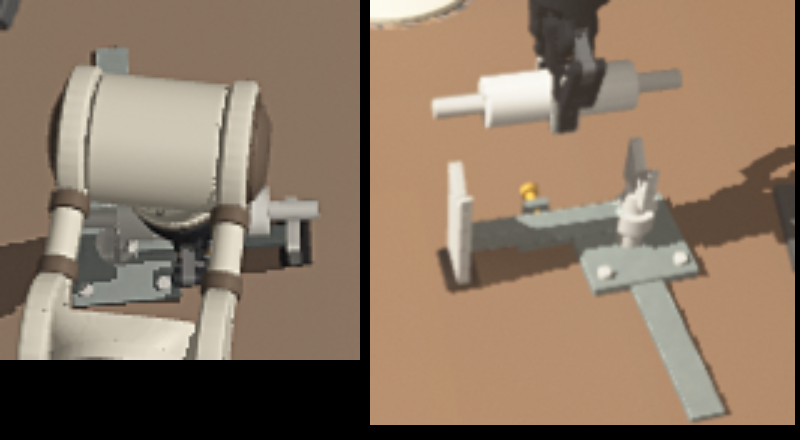

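The journal sits centred between the post horns, which are at (285,124) and (357,124) in the wrist view. In the scene view the roller spans both uprights. I'll lower it.

```bash
python3 -m creep '{"hand":[0,0,0,0,0,0,0,0],"delta_pos":[[0,0,-10],[0,0,-25],[0,0,-40],[0,0,-55],[0,0,-66],[0,0,-72],[0,0,-74],[0,0,-74]],"twist":[0,0,0,0,0,0,0,0]}'; python3 - <<'E'
from h import *
o=get_obs();print(o['ee_pos'],o['eef_rot'],o['contact_force'])
s=snap('scene'); w=snap('wrist')
b=cv2.resize(s['img'][160:310,310:450],None,fx=4,fy=4,interpolation=cv2.INTER_CUBIC); save('c7',b); save('w5',w['img'])
E
```

```text
clock: 15.27
ee_pos: [0.4687, 0.0819, 0.1065]
eef_rot: [-3.138, -0.012, 1.615]
contact_force: [-0.1, -0.4, -4.0]
width: 0.455
[0.46872241 0.0818513  0.10648645] [-3.13808615 -0.01233173  1.61488456] [-0.08692679 -0.39085084 -3.98272071]
```

View pics/c7.png

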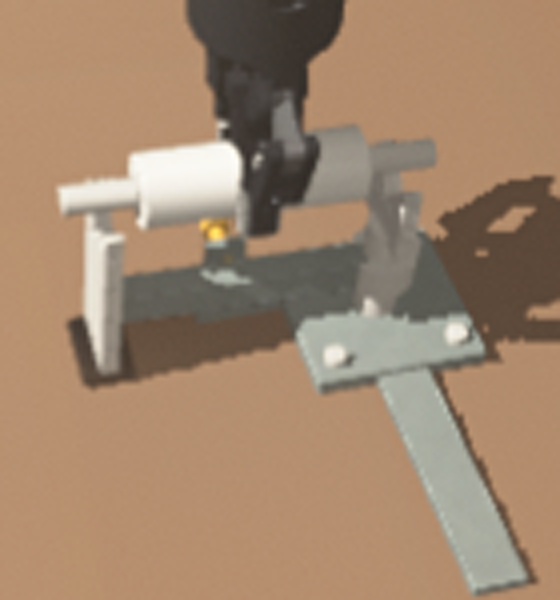

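View pics/w5.png

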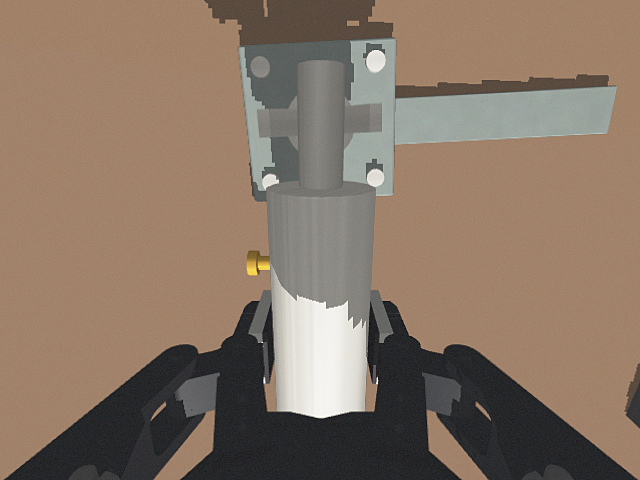

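The journals are above both notches and centred, with the post horns at (262,122) and (378,118) either side. I'll lower slowly, watching the force.

```bash
python3 -m creep '{"hand":[0,0,0,0,0,0],"delta_pos":[[0,0,-2],[0,0,-4],[0,0,-6],[0,0,-8],[0,0,-10],[0,0,-11]],"twist":[0,0,0,0,0,0]}'
```

```text
clock: 15.87
ee_pos: [0.4693, 0.0819, 0.0962]
eef_rot: [-3.14, -0.012, 1.615]
contact_force: [-1.1, 0.8, -3.5]
width: 0.452
```

```bash
python3 -m creep '{"hand":[0,0,0],"delta_pos":[[0,0,-0.7],[0,0,-1.4],[0,0,-2]],"twist":[0,0,0]}'
```

```text
clock: 16.12
ee_pos: [0.4693, 0.0819, 0.0941]
eef_rot: [-3.14, -0.012, 1.615]
contact_force: [0.1, 0.2, -4.8]
width: 0.455
```

```bash
python3 -m creep '{"hand":[0,0,0],"delta_pos":[[0,0,-0.7],[0,0,-1.4],[0,0,-2]],"twist":[0,0,0]}'
```

```text
clock: 16.37
ee_pos: [0.4693, 0.0819, 0.0921]
eef_rot: [-3.14, -0.012, 1.615]
contact_force: [-0.8, -0.7, -4.2]
width: 0.452
```

```bash
python3 -m creep '{"hand":[0,0,0],"delta_pos":[[0,0,-0.5],[0,0,-1],[0,0,-1.5]],"twist":[0,0,0]}'
```

```text
clock: 16.62
ee_pos: [0.4695, 0.0818, 0.0908]
eef_rot: [-3.14, -0.012, 1.615]
contact_force: [-1.7, -0.2, -0.6]
width: 0.449
```

```bash
python3 -m creep '{"hand":[0,0,0],"delta_pos":[[0,0,-0.4],[0,0,-0.8],[0,0,-1.2]],"twist":[0,0,0]}'
```

```text
clock: 16.87
ee_pos: [0.4698, 0.0818, 0.0903]
eef_rot: [-3.14, -0.012, 1.616]
contact_force: [-3.9, 0.3, 7.5]
width: 0.45
```

The roller is seated: Fz went from −4 to +7.5 N. I'll relax slightly, then open.

```bash
python3 -m creep '{"hand":[45,45,46,50,60,75,75,75],"delta_pos":[[0,0,0.3],[0,0,0.3],[0,0,0.3],[0,0,0.3],[0,0,0.3],[0,0,0.3],[0,0,0.3],[0,0,0.3]],"twist":[0,0,0,0,0,0,0,0]}' 20; python3 - <<'E'
from h import *
s=snap('scene'); w=snap('wrist')
b=cv2.resize(s['img'][160:310,310:450],None,fx=4,fy=4,interpolation=cv2.INTER_CUBIC); save('c8',b); save('w6',w['img'])
E
```

```text
clock: 17.53
ee_pos: [0.4701, 0.0818, 0.0909]
eef_rot: [-3.141, -0.012, 1.616]
contact_force: [0.4, 0.5, -0.5]
width: 0.748
```

View pics/c8.png

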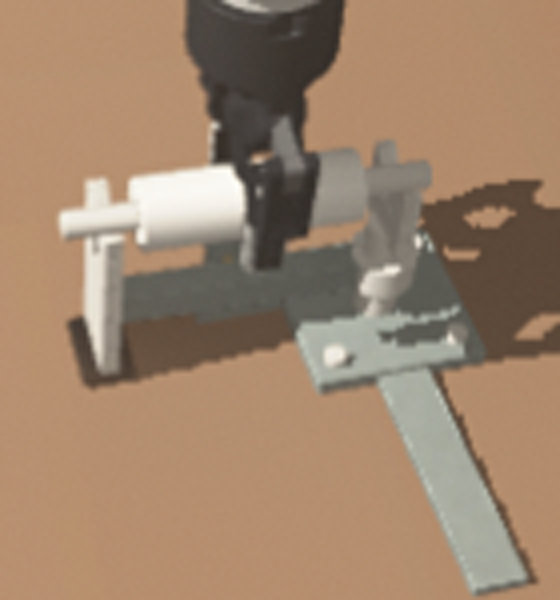

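View pics/w6.png

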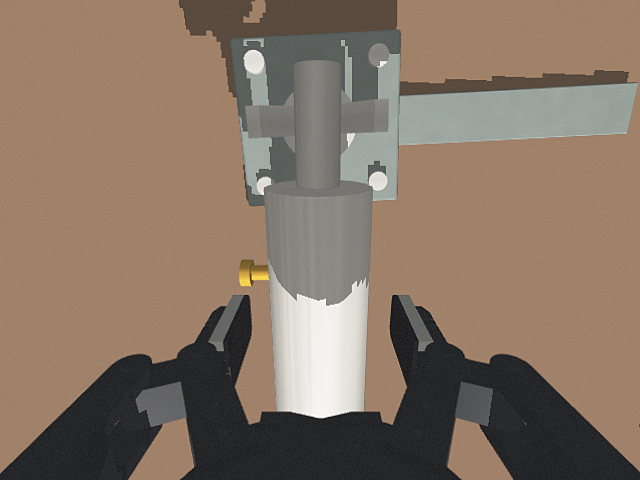

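Both journals rest in the notches, at about (95,215) and (395,180) in the scene crop. The open fingers are clear on both sides, so I withdraw straight up.

```bash
python3 -m creep '{"hand":[75,75,75,75,75,75,75,75,75,75,75,75],"delta_pos":[[0,0,5],[0,0,15],[0,0,30],[0,0,50],[0,0,80],[0,0,110],[0,0,140],[0,-30,150],[0,-70,150],[0,-110,150],[0,-150,150],[0,-190,150]],"twist":[0,0,0,0,0,0,0,0,0,0,0,0]}'; python3 -m creep '{"hand":[75,75,75,75,75],"delta_pos":[[0,-35,0],[0,-70,0],[0,-90,0],[0,-95,0],[0,-95,0]],"twist":[0,0,0,0,0]}'; python3 - <<'E'
from h import *
s=snap('scene'); t=snap('top')
for cam,r in((t,(205,330,190,290)),(s,(300,460,160,315))):
    px,X=cloud(cam,*r); m=(X[:,2]>.122)&(X[:,2]<.15)&(X[:,1]>-.03)&(X[:,1]<.2); Y=X[m]; A=np.polyfit(Y[:,1],Y[:,0],1); 
    print(len(Y),Y.min(0),Y.max(0),'centre',(Y.min(0)+Y.max(0))/2,'slope',A[0])
    m=(X[:,2]>.1)&(X[:,2]<.15)&(X[:,1]>-.06)&(X[:,1]<.23); Y=X[m]; print('journal span y',Y[:,1].min(),Y[:,1].max())
    for lo,hi in((.03,.06),(.11,.14)):
        k=(X[:,1]>lo)&(X[:,1]<hi)&(X[:,2]>.1); print('top z',np.percentile(X[k][:,2],95))
a=cv2.resize(t['img'][200:300,200:300],None,fx=4,fy=4); b=cv2.resize(s['img'][165:305,310:450],None,fx=2.8,fy=2.8)
im=np.zeros((400,800,3),np.uint8); im[:,:400]=a; im[:b.shape[0],400:400+b.shape[1]]=b; save('c9',im); save('s9',s['img'])
E
```

```text
clock: 18.63
ee_pos: [0.4699, -0.11, 0.2422]
eef_rot: [3.141, -0.011, 1.616]
contact_force: [1.1, 1.1, 0.3]
width: 0.755
clock: 19.05
ee_pos: [0.4698, -0.2061, 0.243]
eef_rot: [3.14, -0.01, 1.614]
contact_force: [0.1, 0.4, 0.5]
width: 0.751
603 [ 0.44651748 -0.0079      0.12202434] [0.49366043 0.17792825 0.13701253] centre [0.47008895 0.08501413 0.12951844] slope -0.05571039963619774
journal span y -0.015605413736583328 0.18200317566907973
top z 0.13426691263428656
top z 0.13319974316673155
725 [0.45309272 0.00823684 0.12200699] [0.4948968  0.1798986  0.13617043] centre [0.47399476 0.09406772 0.12908871] slope -0.04603046077354692
journal span y -0.019114247511938395 0.18166827773016142
top z 0.13293777201570908
top z 0.13330878785083347
```

View pics/c9.png

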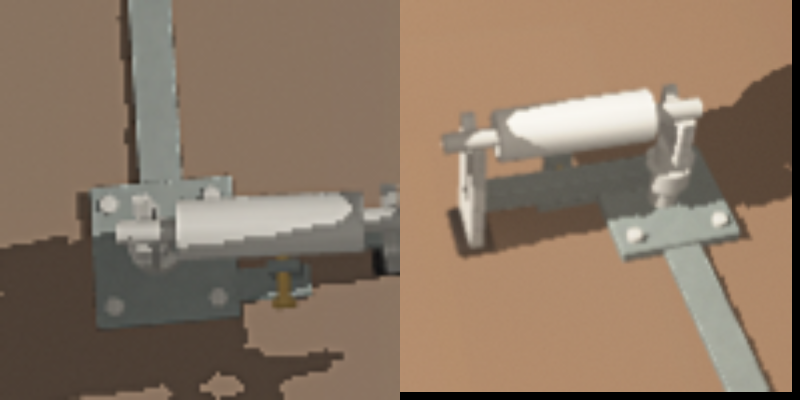

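View pics/s9.png

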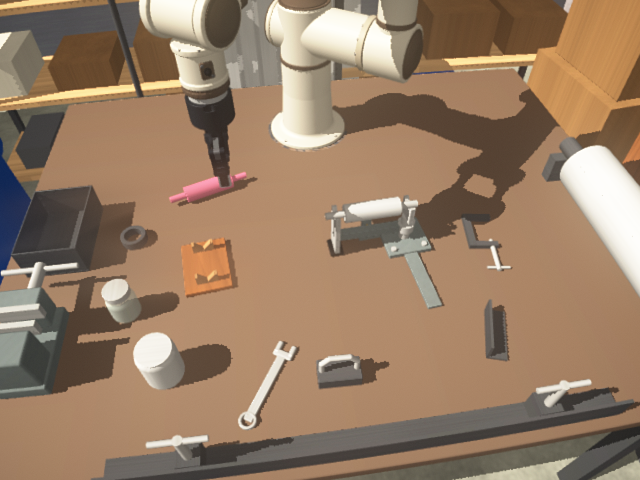

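The roller lies level, with its top at about 0.133 m (axis about 0.112 m) at both ends. Its centre is about 82 mm from the hinge, and nothing else on the bench has moved. I'm handing it in.

```bash
python3 -c "
from rig import *
print(close_job())"
```

```text
the job is handed in; nothing more can be done
None
```

I swung the leg open with shut fingers until it met the stop screw and pressed it there. I then laid the roller in both notches and let go. I handed the job in at about 19 s of the 72 s; it reports no verdict.

- **Stop:** Force along the push rose from about 3 N to 12 N with almost no travel. I then held it for 0.33 s and read 10.4 N at the end. With an unexplained downward pull of 7–8 N, the total read about 15 N at first and 13 N after the hold. That is at or a little over the 10–13 N asked, and well under 25 N.
- **Roller:** It touched down with about 12 N on the rest, then settled when released. Depth readings put its top at 133–134 mm at both ends, so the axis is about 112–114 mm up and level. Its centre is about 82 mm from the hinge.
- **Alignment:** Slopes fitted to the roller and the notches agree to within about 0.01 rad. A rougher fit to the leg's bar read 0.04–0.09 rad differently from the notch line. I set that aside because its points included the bar's side faces.
- **Other things:** In the last scene picture the bystanders and the pink look-alike appear where they started. I judged that by eye, and the arm is clear of everything.

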